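Find and press the concealed catch of the grooming organiser

ROBOT

A 6-joint arm with a two-finger parallel gripper is mounted at the origin on the work surface. World frame = base frame: x ahead of the robot, y to its left, z up, the work surface at z = 0. Lengths are in m, angles in rad, forces in N, time in s.
With the tool pointing down it reaches from about 0.225 to 0.875 m from the base axis. Payload 3.4 kg.
Tool frame: the origin (TCP) lies on the centre line of the jaws, within the pads' length; the fingertips stand 22 mm ahead of it and the grasp point (between the pads) lies 3 mm ahead of it; z points along the fingers, y is the line along which they close (so a half turn about z gives the same grasp; the last joint's range is limited). The gripper opens to 85 mm and grips with 20 to 120 N. Pads are 22 mm wide; open, the fingers measure 114 mm over their backs; the gripper's body (76 mm by 85 mm) begins 54 mm behind the grasp point. The pads swing forward as they close: fully open they stand 13 mm farther back than shut.
Start: joints at [1.022, 0.276, 1.505, -0, 1.361, -0.121], TCP at [0.239, 0.523, 0.253] pointing down, gripper open.
Joint ranges: [-2.89, 2.89], [-0.75, 2.08], [0.22, 2.7], [-1.18, 4.32], [0.11, 2.71], [-2.7, 2.7]. Speed limits (rad/s): [2.57, 2.57, 3.14, 3.14, 3.14, 3.14].

INTERFACE

Orientations are given as a unit quaternion [w, x, y, z].
In Python, from rig import manip, eyes, workorder, probe_bus gives the robot as it stands (manip), with the cameras (eyes), the job (workorder) and the readings (probe_bus).
- The arm moves only by the shell command python3 steer.py 'ROWS' [OPENING] [FORCE]. ROWS is a JSON list that holds a single list of rows (three levels of brackets), with 1 to 5 rows, each of 4 numbers: dx, dy, dz in m, then a turn about the tool's z in rad; each row shifts and turns the commanded pose from where the row before left it, along the tool's axes as they then stand; what a row does not reach is not made up. A row lasts 1/12 s, in which the tool goes at most 0.0417 m and 0.125 rad, less where a joint would pass 70% of its speed; a pose out of reach is approached as far as the arm can. OPENING is the finger opening in m, set as the command begins (- or left out keeps the last). The fingers move at their own pace and stop on an object; FORCE is the grip in N (left out, the last holds). Time passes only in rows, so rows that do not move let the fingers close. It prints the time, the measured TCP pose, the force, the opening and the grip force at its end. Input that does not fit is refused with a message, and nothing moves.
- probe_bus.get_state(): the state, without advancing time (a new reading comes with each control period).
- eyes.get_image(name): name is "side" or "top"; returns a dict with "img" (400x640x3 uint8, red, green, blue), "camera_matrix" (3x3 intrinsics, pixels), "T" (4x4, takes a point from camera to world coordinates). Camera axes: x right, y down, z forward; pixel columns grow to the right and rows downward; lengths in m; the calibration is good to about 2 mm. A picture is of the moment at which its call begins. There is no depth.
- workorder.sign_off(): hands the job in; it is judged then, once.
The state is a dict: "clock": time; "qpos": joint angles; "qd": joint speeds; "effort": joint torques, N m; "position": TCP position; "ee_rot": TCP orientation; "contact_force": force on the tool from outside, world axes, zero at the start; "moment": the same for the moment, N m; "width": finger opening in m; "gripper_force": force on a finger pad.
Only numpy, scipy, OpenCV 4.12 (cv2) and the standard library are available. Lean on these libraries where they do the work, as an engineer would, in place of code of your own. Each camera call takes 0.05 s, during which the arm holds its last target. There are 200 camera calls.

TASK

The organiser's flap is held shut by a dog-proof catch: one of the five look-alike fields in the flat panel along its top is a hidden push button. Feel along the panel with light fingertip presses until one gives, press that one in so that the flap swings fully down by itself, then take the hand away. Do not touch the flap, and leave the saucer, box, brush and comb where they are.

Things in the scene. Friction and masses are not known exactly. Their poses are not given: they have to be found in the camera images.
- organiser: White plastic organiser screwed to the bench, 160 mm deep (its x), 272 wide (y), 120 high; origin at the centre of its underside; its x points from the flap to its open bins, z up; the flap faces away from the robot. Along its top above the flap: a flat panel of five pale grey square fields in a row, flush and exactly alike: four rigid blanks, one (not always the same) the concealed button.
- field1 (a point): centre of the upper face of panel field 1 (48 x 48 mm), at organiser (-48, 100, 120) mm; fixed to the organiser, axes as the organiser's. Fields are numbered 1 to 5 from the organiser's +y end to its -y end.
- field2 (a point): centre of the upper face of panel field 2 (48 x 48 mm), at organiser (-48, 50, 120) mm; fixed to the organiser, axes as the organiser's. Fields are numbered 1 to 5 from the organiser's +y end to its -y end.
- field3 (a point): centre of the upper face of panel field 3 (48 x 48 mm), at organiser (-48, 0, 120) mm; fixed to the organiser, axes as the organiser's. Fields are numbered 1 to 5 from the organiser's +y end to its -y end.
- field4 (a point): centre of the upper face of panel field 4 (48 x 48 mm), at organiser (-48, -50, 120) mm; fixed to the organiser, axes as the organiser's. Fields are numbered 1 to 5 from the organiser's +y end to its -y end.
- field5 (a point): centre of the upper face of panel field 5 (48 x 48 mm), at organiser (-48, -100, 120) mm; fixed to the organiser, axes as the organiser's. Fields are numbered 1 to 5 from the organiser's +y end to its -y end.
- catch (a joint): travel of the concealed button, m: 0 at rest (flush), 0.006 pressed straight down to its stop; it never tells which field it is. A spring returns it: it yields from about 1.4 N and reaches its stop at about 4.3 N. The flap comes free at about 0.004. The fingertips must press wholly inside its 48 mm square, or they rest on a rigid neighbour.
- flap (a joint): angle of the teal flap that closes the organiser's own -x face, rad: 0 shut and upright, 1.45 fully down (its stop, nearly level). Hinged along its lower edge 20 mm above the bench. Once the catch lets go, a weak damped spring swings it down by itself in about 1 s.
- flap_edge (a point): middle of the free (upper) edge of the teal flap, a plate 246 mm wide (y), 84 mm high, 5 mm thick; shut, this point is at organiser (-77.5, 0, 105) mm. Down, it reaches about 90 mm out from the organiser's front at 20 to 35 mm above the bench. Not to be touched.
- saucer: empty stoneware saucer, 120 mm across, 20 mm high, loose; origin at the centre of its underside. Stands beyond the organiser's +y end. Leave it.
- pcbox: transparent polycarbonate box with lid, 115 x 95 mm, 75 mm high, loose; origin at the centre of its underside. Stands beyond the organiser's -y end. Leave it.
- brush: orange silicone brush, 110 x 60 mm, 42 mm high with its loop, loose; origin at the centre of its underside, long along its x. Lies beyond the organiser's bins, on the robot's side. Leave it.
- comb: double-sided steel comb, 170 x 40 mm, 6 mm thick, loose; origin at the centre of its underside, long along its x. Lies beyond the organiser's bins, on the robot's side. Leave it.

How it is judged:
On the way, in this order (a step that is already met when the one before it is completed fails the run):
1. the concealed button is pressed in (value of joint catch above 0.003 m), for 0.04 s.
2. the flap has swung fully down (value of joint flap above 1.3 rad), for 0.2 s.
At the end, for the whole second after the job is handed in: The flap is down (over 1.3 rad), the button is back flush (within 1.5 mm), and the saucer, box, brush and comb are within 20 mm of where they stood (value of joint flap above 1.3 rad and value of joint catch below 0.0015 m and distance of each of saucer, pcbox, brush, comb from where it was at the start of the episode below 0.02 m); the robot touches nothing.
It fails at once if the robot touches the flap (over 2 N) (contact force between any of the arm, the fingers and flap above 2 N).
It fails at once if the fingers press on anything with more than 50 N: not a light press (contact force between the fingers and anything else above 50 N).
It fails at once if the saucer, box, brush or comb is moved or lifted by more than 20 mm (distance of any of saucer, pcbox, brush, comb from where it was at the start of the episode above 0.02 m).
It also fails if it takes over 54 s, if anything falls off the work surface, if the arm or the gripper's body presses on something with over 40 N, if the wrist force passes 120 N, or if a joint passes its speed limit or range.

## Working session

There is one attempt and no reset: what is moved stays moved. The work goes in short steps, Python scripts to look and compute and a shell command to move; the robot and the scene stay as the last step left them, time stands still between calls to the robot, and variables do not carry over. Pictures are saved under pics/ and viewed, at most 10 in all, crops included, and the job is handed in when it is done.

```bash
mkdir -p pics
python3 - <<'E'
from rig import manip, eyes, workorder, probe_bus
import cv2,numpy as np
for n in("top","side"):
    d=eyes.get_image(n);cv2.imwrite(f"pics/{n}0.png",d["img"][:,:,::-1]);print(n,d["camera_matrix"].round(1).tolist(),d["T"].round(4).tolist())
    np.savez(f"{n}.npz",K=d["camera_matrix"],T=d["T"])
s=probe_bus.get_state();print({k:np.round(s[k],3).tolist() for k in("clock","position","ee_rot","contact_force","width")})
E
```

```text
top [[457.7, 0.0, 324.1], [0.0, 457.7, 200.9], [0.0, 0.0, 1.0]] [[-0.0057, -0.9957, 0.0925, 0.421], [-1.0, 0.0054, -0.0033, 0.0252], [0.0028, -0.0925, -0.9957, 1.1695], [0.0, 0.0, 0.0, 1.0]]
side [[367.5, 0.0, 321.2], [0.0, 367.5, 202.5], [0.0, 0.0, 1.0]] [[-0.9798, -0.1283, 0.1537, 0.3924], [-0.1997, 0.6809, -0.7046, 0.6022], [-0.0142, -0.7211, -0.6927, 0.658], [0.0, 0.0, 0.0, 1.0]]
{'clock': 0.1, 'position': [0.238, 0.523, 0.253], 'ee_rot': [-0.0, 0.212, 0.977, -0.001], 'contact_force': [0.172, 0.45, -0.154], 'width': 0.086}
```

View pics/top0.png

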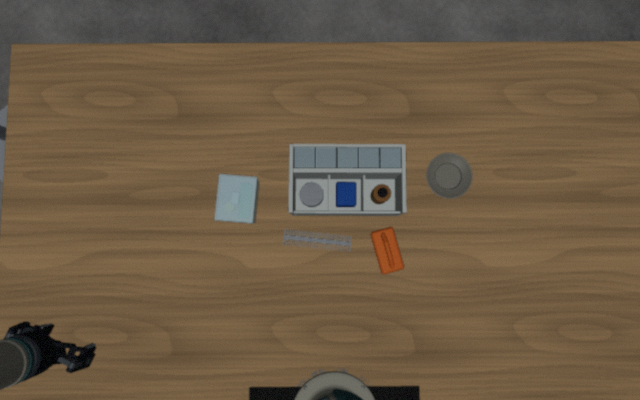

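View pics/side0.png

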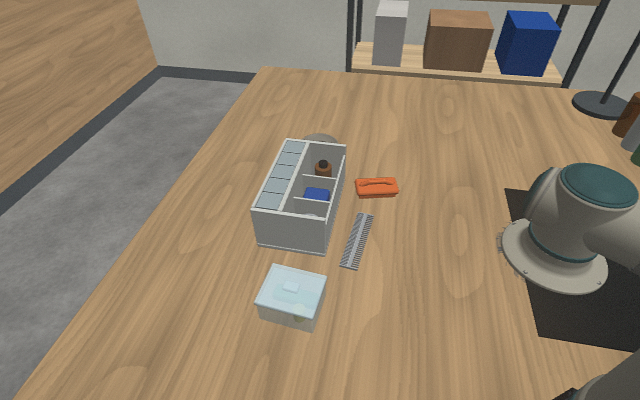

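The top view shows the organiser at columns 289-407, rows 144-214, with the panel on the far side (rows 146-168). The saucer is at (449,175), the box at (236,199), the comb at (317,240) and the brush at (388,250). The side view agrees. I'll enlarge the crop for the corners.

Run:
```python
import cv2
a=cv2.imread("pics/top0.png")[135:225,280:415]
cv2.imwrite("pics/crop0.png",cv2.resize(a,None,fx=5.5,fy=5.5,interpolation=cv2.INTER_CUBIC))
```

```text
(no output)
```

View pics/crop0.png

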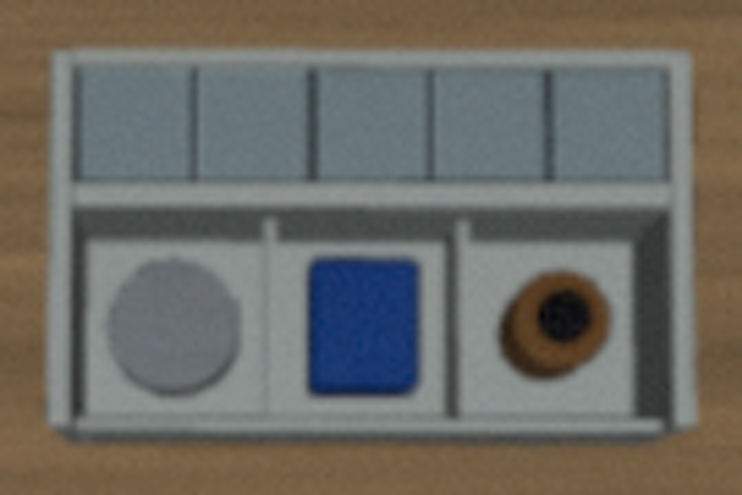

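```bash
cat > h.py <<'E'
import numpy as np
def ray(n,u,v,z):
    d=np.load(n+".npz");K,T=d["K"],d["T"]
    r=T[:3,:3]@np.linalg.solve(K,[u,v,1]);c=T[:3,3]
    return c+r*(z-c[2])/r[2]
def pix(n,p):
    d=np.load(n+".npz");K,T=d["K"],d["T"]
    q=K@(T[:3,:3].T@(np.array(p)-T[:3,3]));return q[:2]/q[2]
def tool(s,target):
    from scipy.spatial.transform import Rotation as R
    w=s["ee_rot"];r=R.from_quat([*w[1:],w[0]])
    return r.inv().apply(np.array(target)-s["position"]),r.as_matrix()
E
python3 - <<'E'
from h import *
from rig import manip, eyes, workorder, probe_bus
g=lambda u,v:ray("top",280+(u+.5)/5.5-.5,135+(v+.5)/5.5-.5,.12)
C=[g(*p) for p in [(52,50),(692,52),(695,427),(48,427)]]
print("corners",np.round(C,4).tolist(),[round(float(np.linalg.norm(C[i]-C[(i+1)%4])),4) for i in range(4)])
P=np.array([g(*p) for p in [(609,125),(490,125),(371,124),(252,124),(135,124)]])
print(P.round(4).tolist())
for p in P: print(pix("side",p).round(0))
s=probe_bus.get_state();t=P[2].copy();t[2]=.2
a,b=tool(s,t);print(a.round(4),b.round(3).tolist())
E
```

```text
corners [[0.6528, 0.1027, 0.12], [0.6506, -0.1685, 0.12], [0.4913, -0.1662, 0.12], [0.4928, 0.1041, 0.12]] [0.2712, 0.1593, 0.2704, 0.16]
[[0.6194, -0.1327, 0.12], [0.6197, -0.0824, 0.12], [0.6203, -0.0321, 0.12], [0.6206, 0.0182, 0.12], [0.6209, 0.0676, 0.12]]
[294. 146.]
[289. 158.]
[283. 171.]
[277. 185.]
[270. 200.]
[-0.5778 -0.3463  0.053 ] [[-0.91, 0.415, -0.001], [0.415, 0.91, -0.001], [0.0, -0.002, -1.0]]
```

The corners measure 271 x 160 mm, as they must. I'll close the fingers and travel to above field 5, then align the tool.

```bash
python3 steer.py '[[[-0.0358, -0.017, 0, 0], [-0.0358, -0.017, 0, 0], [-0.0358, -0.017, 0, 0], [-0.0358, -0.017, 0, 0], [-0.0358, -0.017, 0, 0]]]' 0 20; python3 steer.py '[[[-0.0358, -0.017, 0, 0], [-0.0358, -0.017, 0, 0], [-0.0358, -0.017, 0, 0], [-0.0358, -0.017, 0, 0], [-0.0358, -0.017, 0, 0]]]'; python3 steer.py '[[[-0.0358, -0.017, 0, 0], [-0.0358, -0.017, 0, 0], [-0.0358, -0.017, 0, 0], [-0.0358, -0.017, 0, 0], [-0.0358, -0.017, 0, 0]]]'; python3 steer.py '[[[0, 0, 0, -0.107], [0, 0, 0, -0.107], [0, 0, 0, -0.107], [0, 0, 0, -0.107], [0, 0, 0, 0]]]'
python3 - <<'E'
from h import *
from rig import manip, eyes, workorder, probe_bus
s=probe_bus.get_state();a,b=tool(s,[.621,.0676,.16]);print(s["clock"],a.round(4),b.round(3).tolist(),s["contact_force"],s["width"])
E
```

```text
clock: 0.52
position: [0.3667, 0.37, 0.2529]
ee_rot: [-0.0, 0.212, 0.977, -0.0]
contact_force: [1.0, 0.7, -0.5]
width: 0.0253
gripper_force: 0.0
clock: 0.93
position: [0.4944, 0.2182, 0.253]
ee_rot: [-0.0, 0.212, 0.977, -0.0]
contact_force: [0.5, 0.2, 0.2]
width: 0.0002
gripper_force: 0.0
clock: 1.35
position: [0.6221, 0.0666, 0.2528]
ee_rot: [-0.0, 0.212, 0.977, 0.0]
contact_force: [0.1, 1.2, 0.3]
width: -0.0001
gripper_force: 0.0
clock: 1.77
position: [0.6212, 0.0682, 0.2526]
ee_rot: [-0.001, -0.001, 1.0, 0.0]
contact_force: [1.0, 0.4, 0.4]
width: -0.0005
gripper_force: 0.0
1.7667 [ 0.0001 -0.0006  0.0926] [[-1.0, -0.001, -0.001], [-0.001, 1.0, 0.0], [0.001, 0.0, -1.0]] [0.96331522 0.35835576 0.3684213 ] -0.00046937675302386264
```

```bash
python3 steer.py '[[[0, 0, 0.034, 0], [0, 0, 0.034, 0], [0, 0, 0.034, 0], [0, 0, 0, 0], [0, 0, 0, 0]]]' | sed -n '2p;4p'; for i in 1; do python3 steer.py '[[[0, 0, 0.002, 0], [0, 0, 0, 0], [0, 0, 0, 0]]]'; done | sed -n '2p;4p'; python3 steer.py '[[[0, 0, 0.001, 0], [0, 0, 0, 0], [0, 0, 0, 0]]]' | sed -n '2p;4p'
```

```text
position: [0.62, 0.0685, 0.1497]
contact_force: [0.8, -0.3, 0.9]
position: [0.6228, 0.0685, 0.1516]
contact_force: [0.1, -0.1, 0.2]
position: [0.6216, 0.0684, 0.149]
contact_force: [0.0, -0.7, -0.2]
```

```bash
python3 steer.py '[[[0, 0, 0.002, 0], [0, 0, 0, 0], [0, 0, 0, 0]]]' | sed -n '2p;4p'; python3 steer.py '[[[0, 0, 0.002, 0], [0, 0, 0, 0], [0, 0, 0, 0]]]' | sed -n '2p;4p'; python3 steer.py '[[[0, 0, 0.001, 0], [0, 0, 0, 0], [0, 0, 0, 0]]]' | sed -n '2p;4p'
```

```text
position: [0.6212, 0.0684, 0.1461]
contact_force: [-0.1, 0.5, -0.2]
position: [0.6212, 0.0684, 0.144]
contact_force: [0.4, -0.4, -0.1]
position: [0.6213, 0.0684, 0.1433]
contact_force: [-0.9, -1.4, 0.2]
```

```bash
python3 steer.py '[[[0, 0, 0.001, 0], [0, 0, 0, 0], [0, 0, 0, 0]]]' | sed -n '2p;4p'; python3 steer.py '[[[0, 0, 0.001, 0], [0, 0, 0, 0], [0, 0, 0, 0]]]' | sed -n '2p;4p'
```

```text
position: [0.6214, 0.0684, 0.1423]
contact_force: [0.5, -0.2, -0.2]
position: [0.6215, 0.0684, 0.1421]
contact_force: [-1.1, -0.6, 5.2]
```

```bash
python3 steer.py '[[[0, 0, 0.001, 0], [0, 0, 0, 0], [0, 0, 0, 0]]]' | sed -n '2p;4p'
```

```text
position: [0.6215, 0.0684, 0.142]
contact_force: [-3.7, 0.3, 10.1]
```

Field 5 is rigid (z stays at 0.142 while the force reaches 10 N). Next is field 4.

```bash
python3 steer.py '[[[0, 0, -0.01, 0], [0.0003, -0.0251, 0, 0], [0.0003, -0.0252, 0, 0], [0, 0, 0.008, 0], [0, 0, 0, 0]]]' | sed -n '2p;4p'; python3 steer.py '[[[0, 0, 0.001, 0], [0, 0, 0.001, 0], [0, 0, 0, 0], [0, 0, 0, 0]]]' | sed -n '1,2p;4p'
```

```text
position: [0.6214, 0.0165, 0.1421]
contact_force: [0.7, 0.1, 1.0]
clock: 4.93
position: [0.6213, 0.0171, 0.1421]
contact_force: [-1.7, -5.1, 7.6]
```

Field 4 is rigid too. Next is field 3.

```bash
python3 steer.py '[[[0, 0, -0.01, 0], [0.0003, -0.0245, 0, 0], [0.0003, -0.0247, 0, 0], [0, 0, 0.008, 0], [0, 0, 0, 0]]]' | sed -n '2p;4p'; python3 steer.py '[[[0, 0, 0.001, 0], [0, 0, 0.001, 0], [0, 0, 0, 0], [0, 0, 0, 0]]]' | sed -n '1,2p;4p'
```

```text
position: [0.6206, -0.0315, 0.1422]
contact_force: [0.1, -0.3, -1.4]
clock: 5.68
position: [0.6205, -0.031, 0.1421]
contact_force: [-2.3, -4.1, 7.9]
```

Field 3 is rigid. Next is field 2.

```bash
python3 steer.py '[[[0, 0, -0.01, 0], [0.0005, -0.0255, 0, 0], [0.0005, -0.0255, 0, 0], [0, 0, 0.008, 0], [0, 0, 0, 0]]]' | sed -n '2p;4p'; python3 steer.py '[[[0, 0, 0.001, 0], [0, 0, 0.001, 0], [0, 0, 0, 0], [0, 0, 0, 0]]]' | sed -n '1,2p;4p'
```

```text
position: [0.6195, -0.0822, 0.1422]
contact_force: [0.5, 0.5, 0.3]
clock: 6.43
position: [0.6194, -0.0817, 0.142]
contact_force: [-1.4, -3.7, 8.4]
```

Field 2 is rigid, so field 1 should be the button. I'll feel it the same way.

```bash
python3 steer.py '[[[0, 0, -0.01, 0], [0, -0.0255, 0, 0], [0, -0.0255, 0, 0], [0, 0, 0.008, 0], [0, 0, 0, 0]]]' | sed -n '2p;4p'; python3 steer.py '[[[0, 0, 0.001, 0], [0, 0, 0.001, 0], [0, 0, 0, 0], [0, 0, 0, 0]]]' | sed -n '1,2p;4p'
```

```text
position: [0.6188, -0.1326, 0.1415]
contact_force: [-0.2, -0.5, 0.9]
clock: 7.18
position: [0.6189, -0.132, 0.1404]
contact_force: [-0.7, -0.2, 1.2]
```

It gives: 1.2 N at z 0.1404. I'll press it in.

```bash
python3 steer.py '[[[0, 0, 0.0015, 0], [0, 0, 0.0015, 0], [0, 0, 0.0015, 0], [0, 0, 0, 0], [0, 0, 0, 0]]]' | sed -n '2p;4p'; python3 steer.py '[[[0, 0, 0, 0], [0, 0, 0, 0], [0, 0, 0, 0], [0, 0, 0, 0], [0, 0, 0, 0]]]'| sed -n '1,2p;4p'
```

```text
position: [0.619, -0.1321, 0.1361]
contact_force: [-2.0, 2.9, 5.5]
clock: 8.02
position: [0.619, -0.1321, 0.1361]
contact_force: [-2.2, 2.3, 4.6]
```

It has reached its stop (5.9 mm of travel). I'll hold until the flap is down, then lift and look.

```bash
python3 steer.py '[[[0, 0, 0, 0], [0, 0, 0, 0], [0, 0, 0, 0], [0, 0, 0, 0], [0, 0, 0, 0]]]'|sed -n 4p; python3 steer.py '[[[0, 0, -0.02, 0], [0, 0, -0.03, 0], [0, 0, -0.03, 0], [0, 0, -0.03, 0], [0, 0, 0, 0]]]'| sed -n '1,2p;4p'; python3 steer.py '[[[0.03, 0.03, 0, 0], [0.03, 0.03, 0, 0], [0.03, 0.03, 0, 0], [0.03, 0.03, 0, 0], [0.03, 0.03, 0, 0]]]'; python3 steer.py '[[[0, 0, 0, 0], [0, 0, 0, 0], [0, 0, 0, 0], [0, 0, 0, 0], [0, 0, 0, 0]]]'|sed -n 2p
python3 - <<'E'
from rig import manip, eyes, workorder, probe_bus
import cv2,numpy as np
a=[eyes.get_image(n)["img"][:,:,::-1] for n in("top","side")]
b=np.hstack([a[0][90:290,190:480],a[1][90:290,180:440]])
cv2.imwrite("pics/end.png",cv2.resize(b,None,fx=1.45,fy=1.45))
E
```

```text
contact_force: [-2.3, 3.2, 5.3]
clock: 8.85
position: [0.6227, -0.1341, 0.2523]
contact_force: [1.2, -0.2, 0.6]
clock: 9.27
position: [0.4705, 0.0153, 0.2449]
ee_rot: [-0.0, 0.0, 1.0, 0.0]
contact_force: [1.1, 0.0, 1.4]
width: -0.0003
gripper_force: 0.0
position: [0.4731, 0.0134, 0.2455]
```

View pics/end.png

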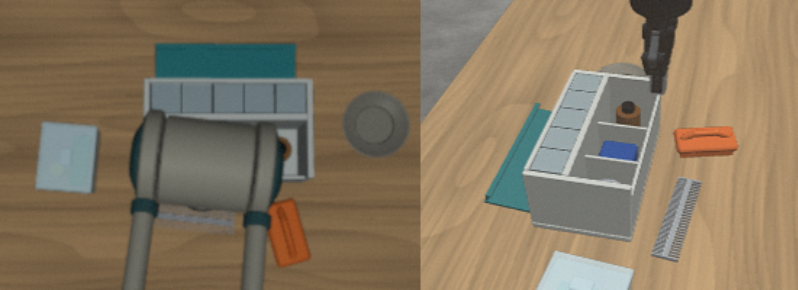

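The flap lies open beyond the organiser, with its free edge at about row 120 of the top view. Nothing else has moved and the hand is clear. One last check of the flap angle after a short wait.

```bash
for i in 1 2; do python3 steer.py '[[[0, 0, 0, 0], [0, 0, 0, 0], [0, 0, 0, 0], [0, 0, 0, 0], [0, 0, 0, 0]]]'|sed -n '1p;4p'; done
python3 - <<'E'
from h import *
from rig import manip, eyes, workorder, probe_bus
im=eyes.get_image("top")["img"].astype(int)
c=im[100:150,340];m=np.where((c[:,1]-c[:,0])>25)[0]+100;print(m.min(),m.max())
for th in(1.0,1.2,1.3,1.45):
    # hinge at front face x~.651, z=.02, plate 85 mm
    print(th,pix("top",[.6495+.085*np.sin(th),-.032,.02+.085*np.cos(th)]).round(1), pix("side",[.6495+.085*np.sin(th),.09,.02+.085*np.cos(th)]).round(1))
E
```

```text
clock: 10.2
contact_force: [0.3, -0.4, -0.0]
clock: 10.62
contact_force: [0.2, -0.2, -0.4]
121 143
1.0 [345.4 120.9] [226.7 218.6]
1.2 [345.1 119.5] [224.8 222.8]
1.3 [344.9 119.3] [224.4 225. ]
1.45 [344.7 119.7] [224.4 228.6]
```

The flap's near corner in the side view is at row 230. 228.6 is expected at 1.45 rad and 225 at 1.3 rad, so it is fully down.

```bash
python3 -c "
from rig import manip, eyes, workorder, probe_bus
print(workorder.sign_off())"
```

```text
the job is handed in; nothing more can be done
None
```

Field 1 was the hidden button: I pressed it to its stop, the flap swung fully down, the hand was clear and the loose items looked unmoved, and I handed the job in at about 10.7 s (no verdict was returned).

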